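# Turn the spice carousel to the jar to refill from, and hold it

## Robot

A 6-joint arm with a two-finger parallel gripper is mounted at the origin on the work surface. World frame = base frame: x ahead of the robot, y to its left, z up, the work surface at z = 0. Lengths are in m, angles in rad, forces in N, time in s.
With the tool pointing down it reaches from about 0.275 to 0.975 m from the base axis. Payload 8.4 kg.
Tool frame: the origin (TCP) lies on the centre line of the jaws, within the pads' length; the fingertips stand 14 mm ahead of it and the grasp point (between the pads) lies 5 mm behind it (bot.nose_length is the distance from the TCP to the fingertips, in m); z points along the fingers, y is the line along which they close (so a half turn about z gives the same grasp; the last joint's range is limited). The gripper opens to 92 mm and grips with 3 to 60 N. Pads are 20 mm wide; open, the fingers measure 128 mm over their backs; the gripper's body (75 mm by 189 mm) begins 69 mm behind the grasp point.
Start: joints at [-1.31, 0.353, 1.633, -0, 1.155, -0.002], TCP at [0.162, -0.604, 0.229] pointing down, gripper open.
Joint ranges: [-2.63, 2.63], [-0.92, 2.1], [0.06, 2.66], [-1.3, 4.44], [0, 2.69], [-3.02, 3.02]. Speed limits (rad/s): [2.22, 2.22, 2.79, 3.14, 3.14, 3.14].

## Interface

Orientations are given as a unit quaternion [x, y, z, w].
In Python, from bench import telemetry, viewer, workorder, bot gives the robot as it stands. The module is installed in compiled form; this text tells all that it offers.
- The arm moves only by the tool send_rows, never from a script. Its arguments are lists of equal length, an entry for each row: "slide": the shift along the world's x, y, z in mm, a list of three; "rotation": the turn, a rotation vector about the world's x, y, z in rad, a list of three; "hand": the opening, from 0 (shut) to 1 (fully open). A call has 1 to 5 rows; each row shifts and turns the commanded pose from where the row before left it; what a row does not reach is not made up. A row lasts 1/12 s, in which the tool goes at most 41.7 mm and 7.16 degrees, less where a joint would pass 70% of its speed; a pose out of reach is approached as far as the arm can. A call with a gripper value outside its range is refused whole. The fingers move at their own pace and stop on an object; the grip force is fixed at half the most. Time passes only in rows, so rows that do not move let the fingers close. It gives the time, the measured TCP pose, the force, the opening and the grip force at its end, in the units of the state.
- telemetry.read_state(): the state, without advancing time (a new reading comes with each control period).
- viewer.grab_frame(name): name is "side" or "top" or "wrist"; returns (picture, depth): 480x640x3 uint8, red, green, blue; 480x640 float32, m along the optical axis (not along the pixel's ray), 0 where there is no reading.
- viewer.camera_info(name): a dict with "fov_y" (degrees; the focal length in pixels is half the picture's height over the tangent of half this angle, whatever the lens; pixels are square), "cx", "cy" (the principal point, pixels), "R" (3x3) and "t" (3): a world point X has camera coordinates R X + t; the wrist camera has in their place "hand_eye" (4x4, takes a point from camera to tool coordinates, whose origin is the TCP and whose axes are the flange's). Camera axes: x right, y down, z forward; pixel columns grow to the right and rows downward; lengths in m; the calibration is good to about 2 mm. A picture is of the moment at which its call begins: read the wrist's pose just before it. camera_info takes no time and is no camera call.
- workorder.sign_off(): hands the job in; it is judged then, once.
The state is a dict: "time": time; "joint_pos": joint angles; "qd": joint speeds; "tau": joint torques, N m; "tool_pos": TCP position; "tool_rot": TCP orientation; "contact_force": force on the tool from outside, world axes, zero at the start; "ft_torque": the same for the moment, N m; "width": finger opening in m; "gripper_force": force on a finger pad.
Only numpy, scipy, OpenCV 4.12 (cv2) and the standard library are available. Lean on these libraries where they do the work, as an engineer would, in place of code of your own. Each camera call takes 0.05 s, during which the arm holds its last target. There are 200 camera calls.

## Task

The empty jar standing on the round rubber mat is to be refilled: turn the spice carousel until its jar of that same shape faces front, squarely over the steel tongue of the base, and finish while still gripping the bar handle, holding the carousel still there (do not let go). Leave the empty jars, the bowl, the pot lid and the measuring spoons where they are.

Things in the scene. Friction and masses are not known exactly. Their poses are not given: they have to be found in the camera images.
- base: Fixed round steel carousel base, diameter 210, 15 thick; place and heading vary. Origin: underside centre, on the vertical turning axis. Its +x points along a flat steel tongue, 30 wide, ending 170 from the axis, with an upright stud (diameter 20, top 28 above the counter) 155 from the axis: the tongue marks the front.
- carousel (a joint): Angle (rad) of the dark wooden plate (diameter 250, top 29 above the counter) about the base's axis, growing counter-clockwise seen from above; 0: tall jar over the tongue. Turns easily both ways (-6.3 to 6.3, friction about 0.03 N m) and stays where left. Three lidded white jars are fixed on it, 120 degrees apart, centres 80 from the axis.
- handle: Level steel bar on a post (diameter 18) in the middle of the carousel, turning with the plate: 90 long, 16 thick, 26 high. Origin: bar centre, on the turning axis, 163 above the counter (bar top 176). x axis along the bar, pointing along the tongue at joint 0. The jars end 129 or less above the counter, below the fingers.
- front (a point): Point straight over the tongue line, 80 from the turning axis and 29 above the counter (the height of the plate's top): where the middle of a jar's underside is when that jar faces front. Does not turn with the plate.
- jar_tall (a point): Middle of the underside of the carousel's tall slim round jar, diameter 50, height 100 with lid. On the plate 80 from the axis, at 0 from the bar's x axis.
- jar_squat (a point): Middle of the underside of the carousel's low wide round jar, diameter 84, height 55 with lid. On the plate 80 from the axis, at +2.094 rad (counter-clockwise seen from above) from the bar's x axis.
- jar_square (a point): Middle of the underside of the carousel's square jar, 64 x 64, height 80 with lid. On the plate 80 from the axis, at -2.094 rad (clockwise seen from above) from the bar's x axis.
- mat: Round dark rubber mat, diameter 120, 8 thick, fixed, to the left of the carousel; exactly one empty jar stands on it. Origin: centre of its underside.
- tray: Flat rectangular steel tray, 230 x 110, 8 thick, fixed, to the right of the carousel; the two other empty jars stand on it. Origin: centre of its underside.
- empty_tall: Loose empty tall slim round jar, diameter 50, height 100 with lid, same look as the carousel's jar of that shape. Origin: middle of its underside. Stands on the mat or on the tray; not to be touched.
- empty_squat: Loose empty low wide round jar, diameter 84, height 55 with lid, same look as the carousel's jar of that shape. Origin: middle of its underside. Stands on the mat or on the tray; not to be touched.
- empty_square: Loose empty square jar, 64 x 64, height 80 with lid, same look as the carousel's jar of that shape. Origin: middle of its underside. Stands on the mat or on the tray; not to be touched.
- bowl: White ceramic bowl, diameter 150, height 60, loose, beyond and left of the carousel. Origin: under its centre.
- pot_lid: Aluminium pot lid with a knob, diameter 190, height 44, loose, lying on the counter. Origin: under its centre.
- spoons: Stack of nested steel measuring spoons, about 115 long and 12 high, loose, lying on the counter. Origin: under the spoons' round bowls.
There are look-alikes about, which are no part of the job. Of the things that look like the mat, the smallest one is meant.

How it is judged:
By the outcome, as a careful person would: the job done as asked, in the order asked, and still so for the second after the job is handed in, while the arm keeps its last pose, push and grip.
It also fails if it takes over 54 s, if anything falls off the work surface, if the arm or the gripper's body presses on something with over 40 N, if the wrist force passes 120 N, or if a joint passes its speed limit or range.

## Working session

There is one attempt and no reset: what is moved stays moved. The work goes in short steps, Python scripts to look and compute and a tool call to move; the robot and the scene stay as the last step left them, time stands still between calls to the robot, and variables do not carry over. Pictures are saved under pics/ and viewed, at most 10 in all, crops included, and the job is handed in when it is done.

Besides the shell and the picture viewer there is one more tool, called as name(argument=value, ...) on one line, values as JSON. send_rows: Moves the arm, as the interface text tells. Its arguments: {"type":"object","properties":{"slide":{"type":"array"},"rotation":{"type":"array"},"hand":{"type":"array"}},"required":["slide","rotation","hand"]}

```bash
mkdir -p pics; cat > h.py <<'E'
import numpy as np, cv2
from bench import telemetry, viewer, workorder, bot
def grab(n,f):
    p,d=viewer.grab_frame(n); cv2.imwrite(f'pics/{f}.png',p[:,:,::-1]); np.save(f'pics/{f}.npy',d); return p,d
def ray(n,u,v):
    c=viewer.camera_info(n); f=240/np.tan(np.radians(c['fov_y'])/2); R=np.array(c['R']);t=np.array(c['t'])
    return -R.T@t, R.T@np.array([(u-c['cx'])/f,(v-c['cy'])/f,1])
def at_z(n,u,v,z):
    o,r=ray(n,u,v); return o+r*(z-o[2])/r[2]
def at_d(n,u,v,d):
    o,r=ray(n,u,v); return o+r*d
E
python3 - <<'E'
from h import *
for n in('top','side'): grab(n,n+'1'); c=viewer.camera_info(n); print(n,c)
s=telemetry.read_state(); print(s['time'],s['tool_pos'],s['tool_rot'],s['width'])
E
```

```text
top {'fov_y': 55.84756002541056, 'cx': 317.1336714436408, 'cy': 242.5282122104019, 'R': array([[ 0.01424698, -0.99988953,  0.00423808],
       [-0.99637841, -0.01455204, -0.08377535],
       [ 0.08382777, -0.00302919, -0.99647565]]), 't': array([0.10038546, 0.4992056 , 1.1697266 ])}
side {'fov_y': 42.92258609041174, 'cx': 323.01166880313673, 'cy': 235.89655516577523, 'R': array([[-0.67870281, -0.73427587,  0.01419337],
       [-0.58001852,  0.52406539, -0.62364572],
       [ 0.45048975, -0.43150252, -0.78157825]]), 't': array([0.41887774, 0.30430867, 1.29059942])}
0.1 [ 0.16224022 -0.60314325  0.22796549] [ 9.91381314e-01  1.31006607e-01 -7.62666225e-05 -5.93966201e-04] 0.09181775551678169
```

View pics/top1.png

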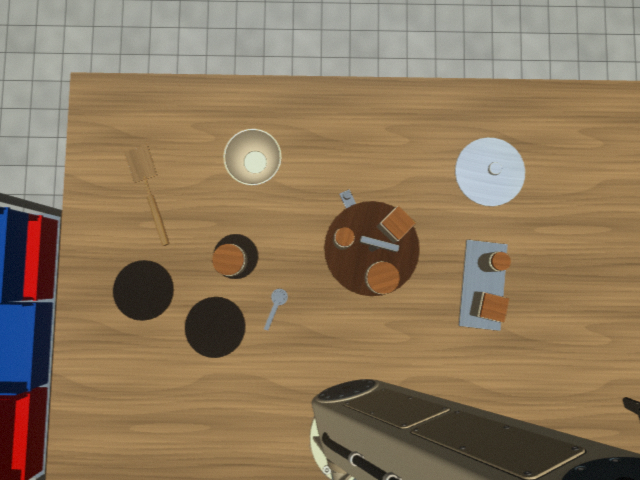

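View pics/side1.png

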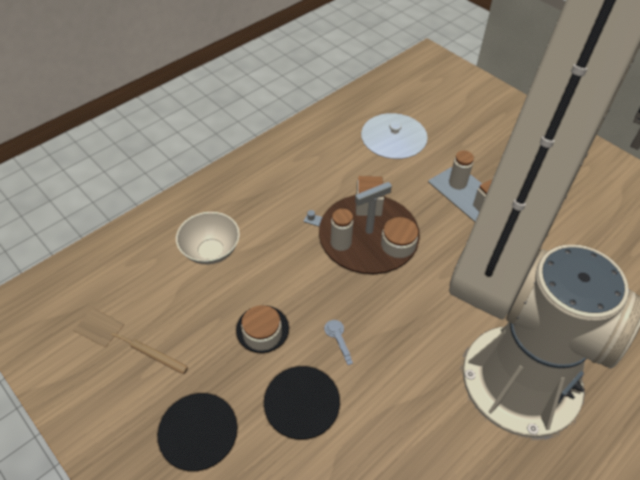

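The smallest mat (top view, about (237,256)) holds the squat jar, and the tall and square jars are on the tray. The tongue with its stud is at (347,198), the bar spans (361,240) to (398,247), and the plate centre is near (372,248). I'll enlarge both views.

```bash
python3 - <<'E'
import cv2,numpy as np
a=cv2.imread('pics/top1.png')[180:305,315:430]; b=cv2.imread('pics/side1.png')[170:280,295:425]
A=cv2.resize(a,None,fx=4.6,fy=4.6,interpolation=cv2.INTER_CUBIC);cv2.imwrite('pics/ta.png',A)
B=cv2.resize(b,None,fx=5,fy=5,interpolation=cv2.INTER_CUBIC);cv2.imwrite('pics/sa.png',B)
E
```

```text
(no output)
```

View pics/ta.png

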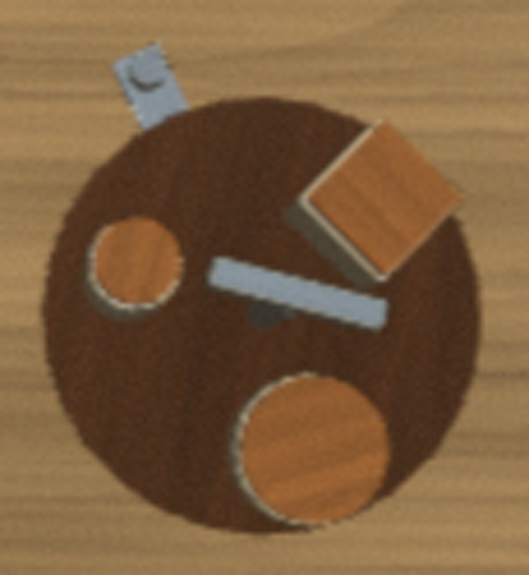

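View pics/sa.png

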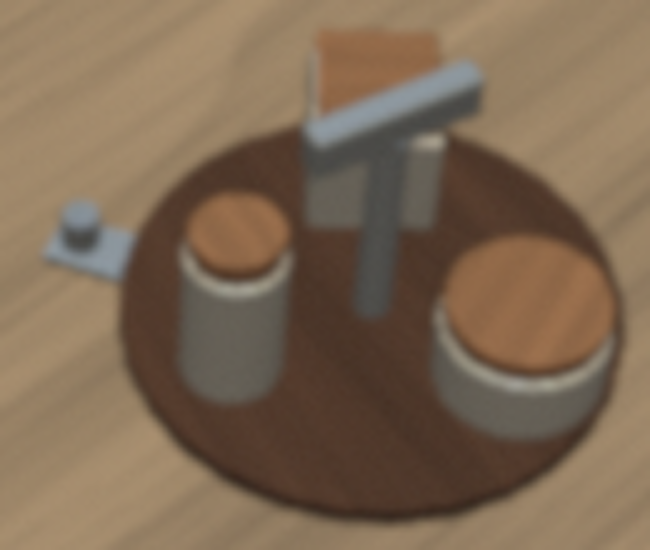

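The crops show these points:
- **Top crop:** stud top is near (148,72), the tongue's end corners are (113,68) and (157,43), and the tongue meets the plate at (143,130) and (188,107). The bar runs from about (212,270) to (386,312). Plate extents are x 43..481 and y 97..534.
- **Side crop:** bar top face centre is near (395,105), and stud top is near (81,212).

```bash
cat >> h.py <<'E'
T=lambda x,y:((x+.5)/4.6-.5+315,(y+.5)/4.6-.5+180)
S=lambda x,y:((x+.5)/5-.5+295,(y+.5)/5-.5+170)
def tri(a,b):
    (o1,r1),(o2,r2)=ray('top',*a),ray('side',*b)
    k=np.linalg.lstsq(np.c_[r1,-r2],o2-o1,rcond=None)[0]; p,q=o1+k[0]*r1,o2+k[1]*r2
    return (p+q)/2,np.linalg.norm(p-q)
E
python3 - <<'E'
from h import *
np.set_printoptions(precision=4,suppress=True)
print('bar tri',tri(T(298,292),S(395,105)),'stud tri',tri(T(148,70),S(81,212)))
print('barL,R tri',tri(T(214,271),S(315,139)),tri(T(385,312),S(476,72)))
c=at_z('top',*T(262,315.5),.029); print('plate c',c)
b=at_z('top',*T(298,292),.176);print('bar c',b)
d=at_z('top',*T(385,312),.176)-at_z('top',*T(214,271),.176); print('bar len,ang tall dir',np.linalg.norm(d),np.arctan2(-d[1],-d[0]))
s=at_z('top',*T(148,70),.028);print('stud',s,np.linalg.norm((s-c)[:2]))
tl=at_z('top',*T(135,55.5),.008);print('tongue tip',tl,np.linalg.norm((tl-c)[:2]))
for z in (.176,):
  for p in (s,tl):
    for cc in (c,b): v=(p-cc)[:2];print('ang',np.arctan2(v[1],v[0]))
for n,p,z in(('tall',(138,261),.129),('squat',(314,448),.084),('square',(381,200),.109)):
  q=at_z('top',*T(*p),z); v=(q-c)[:2]; print(n,np.linalg.norm(v),np.arctan2(v[1],v[0]))
D=np.load('pics/top1.npy'); 
for p in((298,292),(148,70),(150,320)):
  u,v=T(*p); print('depth',at_d('top',u,v,D[round(v),round(u)]))
st=telemetry.read_state(); from scipy.spatial.transform import Rotation as Ro
print(Ro.from_quat(st['tool_rot']).as_matrix(),viewer.camera_info('wrist'))
E
```

```text
bar tri (array([ 0.4865, -0.0342,  0.172 ]), np.float64(0.002013583013715236)) stud tri (array([0.6255, 0.0324, 0.0294]), np.float64(0.0034015430607519602))
barL,R tri (array([0.4963, 0.0077, 0.1719]), np.float64(0.001663707533702329)) (array([ 0.4772, -0.078 ,  0.1702]), np.float64(0.0017259903204429395))
plate c [ 0.4842 -0.0346  0.029 ]
bar c [ 0.4854 -0.0343  0.176 ]
bar len,ang tall dir 0.08721712081899584 1.348773003516021
stud [0.6245 0.0312 0.028 ] 0.15489902986097662
tongue tip [0.6367 0.0375 0.008 ] 0.16870523937062565
ang 0.439034572395567
ang 0.4403027935538447
ang 0.4418806751827425
ang 0.44306521434919505
tall 0.07960476616399259 1.3149096250215444
squat 0.07808852588269834 -2.863004513022223
square 0.07758822159801389 -0.7536364921616892
depth [ 0.4855 -0.0344  0.1752]
depth [0.625  0.031  0.0253]
depth [0.4806 0.0291 0.0313]
[[ 0.9657  0.2598 -0.0003]
 [ 0.2598 -0.9657  0.0012]
 [ 0.     -0.0012 -1.    ]] {'fov_y': 63.57365631633123, 'cx': 319.0221777916741, 'cy': 234.72264095934418, 'hand_eye': array([[-0.0005, -0.9697, -0.2443,  0.0688],
       [ 1.    , -0.0006,  0.0001, -0.0008],
       [-0.0003, -0.2443,  0.9697, -0.1559],
       [ 0.    ,  0.    ,  0.    ,  1.    ]])}
```

Axis is at about (0.485,-0.034), the bar points along yaw 1.34, and the front direction is 0.441 rad. The squat jar needs a turn of about -2.99 rad. One grip would leave almost no margin on joint 6, so I'll use two. First I'll move over the handle.

send_rows(slide=[[16,28.5,0],[16,28.5,0],[16,28.5,0],[16,28.5,0],[16,28.5,0]], rotation=[[0,0,0.0535],[0,0,0.0535],[0,0,0.0535],[0,0,0.0535],[0,0,0.0535]], hand=[1,1,1,1,1])

```text
time: 0.52
tool_pos: [0.2426, -0.4595, 0.2282]
tool_rot: [0.965, 0.263, -0.0, -0.0]
contact_force: [0.4, 0.3, 0.8]
width: 0.0915
gripper_force: 0.0
```

send_rows(slide=[[16,28.5,0],[16,28.5,0],[16,28.5,0],[16,28.5,0],[16,28.5,0]], rotation=[[0,0,0.0535],[0,0,0.0535],[0,0,0.0535],[0,0,0.0535],[0,0,0.0535]], hand=[1,1,1,1,1])

```text
time: 0.93
tool_pos: [0.3227, -0.317, 0.2284]
tool_rot: [0.921, 0.389, -0.0, -0.0]
contact_force: [0.7, -0.5, -0.2]
width: 0.0919
gripper_force: 0.0
```

send_rows(slide=[[16,28.5,0],[16,28.5,0],[16,28.5,0],[16,28.5,0],[16,28.5,0]], rotation=[[0,0,0.0535],[0,0,0.0535],[0,0,0.0535],[0,0,0.0535],[0,0,0.0535]], hand=[1,1,1,1,1])

```text
time: 1.35
tool_pos: [0.4027, -0.1745, 0.2285]
tool_rot: [0.861, 0.509, -0.0, -0.0]
contact_force: [1.0, -0.5, 0.5]
width: 0.0914
gripper_force: 0.0
```

send_rows(slide=[[16,28.5,0],[16,28.5,0],[16,28.5,0],[16,28.5,0],[16,28.5,0]], rotation=[[0,0,0.0535],[0,0,0.0535],[0,0,0.0535],[0,0,0.0535],[0,0,0.0535]], hand=[1,1,1,1,1])

```text
time: 1.77
tool_pos: [0.4827, -0.0319, 0.2285]
tool_rot: [0.785, 0.619, -0.0, -0.0]
contact_force: [0.8, -0.6, -0.3]
width: 0.0919
gripper_force: 0.0
```

```bash
cat >> h.py <<'E'
from scipy.spatial.transform import Rotation as Ro
def show():
    s=telemetry.read_state(); M=Ro.from_quat(s['tool_rot']).as_matrix(); np.set_printoptions(precision=4,suppress=True)
    print('t',s['time'],'p',s['tool_pos'],'yaw',np.arctan2(M[1,0],M[0,0]),'tilt',M[:2,2],'q',s['joint_pos'],'F',s['contact_force'],'M',s['ft_torque'],'w',s['width'],s['gripper_force'])
    return np.array(s['tool_pos']),M
def wpt(P,M,u,v,z):
    c=viewer.camera_info('wrist'); f=240/np.tan(np.radians(c['fov_y'])/2); H=np.array(c['hand_eye'])
    o=P+M@H[:3,3]; r=M@H[:3,:3]@np.array([(u-c['cx'])/f,(v-c['cy'])/f,1]); return o+r*(z-o[2])/r[2]
E
python3 - <<'E'
from h import *
show(); grab('wrist','w1')
E
```

```text
t 1.7667 p [ 0.4827 -0.0319  0.2285] yaw 1.335594891682391 tilt [-0.0003 -0.    ] q [-0.0691  0.1317  1.9269 -0.      1.0833  0.1661] F [ 0.8087 -0.6278 -0.2785] M [ 0.0071 -0.057  -0.0283] w 0.09189698696070218 0.0
```

View pics/w1.png

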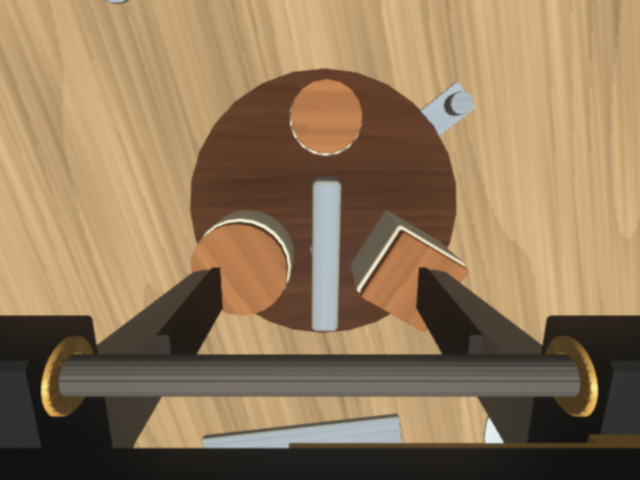

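The wrist view shows the bar upright between the fingers, from about (327,182) to (325.5,328). The tall jar is at (326,117), the stud top at (461,102), and the tongue's edges run from (459,83)/(473,104) to (420,108)/(440,135).

```bash
python3 - <<'E'
from h import *
P,M=show()
a=wpt(P,M,327.2,182,.176);b=wpt(P,M,325.5,328,.176);d=a-b
print('bar',a,b,(a+b)/2,np.linalg.norm(d),np.arctan2(d[1],d[0]))
s=wpt(P,M,461,102,.028);print('stud',s)
for c in ([.485,-.0344],(a+b)[:2]/2):
  v=s[:2]-c;print(np.arctan2(v[1],v[0]),np.linalg.norm(v))
e1=wpt(P,M,459,83,.008)-wpt(P,M,420,108,.008);e2=wpt(P,M,473,104,.008)-wpt(P,M,440,135,.008)
print([np.arctan2(e[1],e[0]) for e in(e1,e2)])
c=wpt(P,M,324,200,.029);print('plate',c)
l=wpt(P,M,191,195,.029);r=wpt(P,M,456.5,195,.029);print(l,r,(l+r)/2,np.linalg.norm(l-r))
E
```

```text
t 1.8167 p [ 0.4855 -0.0282  0.2287] yaw 1.3399079421650157 tilt [0.002  0.0024] q [-0.0629  0.1344  1.9232  0.0028  1.0822  0.1667] F [2.3071 1.8668 0.2822] M [ 0.0475 -0.1075 -0.0749] w 0.09178872879022809 0.0
bar [0.5002 0.0156 0.176 ] [ 0.48  -0.068  0.176] [ 0.4901 -0.0262  0.176 ] 0.08603764474906998 1.332816017869513
stud [0.6296 0.0401 0.028 ]
0.4755379293569001 0.1626351021447074
0.44357537732359104 0.15442819334702496
[np.float64(0.33440523932140664), np.float64(0.5419866027182427)]
plate [ 0.4933 -0.0165  0.029 ]
[0.375  0.0162 0.029 ] [ 0.6135 -0.0401  0.029 ] [ 0.4943 -0.0119  0.029 ] 0.2451063645853107
```

send_rows(slide=[[0,0,0],[0,0,0]], rotation=[[0,0,0],[0,0,0]], hand=[1,1])

```text
time: 1.98
tool_pos: [0.482, -0.0332, 0.2282]
tool_rot: [0.786, 0.619, -0.0, -0.0]
contact_force: [0.7, -0.6, -0.5]
width: 0.092
gripper_force: 0.0
```

```bash
python3 -c "
from h import *
show()"
```

```text
t 1.9833 p [ 0.482  -0.0332  0.2282] yaw 1.3339353630332182 tilt [-0.001  -0.0002] q [-0.0717  0.1314  1.9278 -0.0003  1.0834  0.1653] F [ 0.6799 -0.6327 -0.5054] M [-0.037  -0.0795 -0.0011] w 0.0920180470373209 0.0
```

send_rows(slide=[[3.5,-0.5,-20],[0,0,-20],[0,0,-15],[0,0,-6],[0,0,0]], rotation=[[0,0,0],[0,0,0],[0,0,0],[0,0,0],[0,0,0]], hand=[1,1,1,1,0.5])

```text
time: 2.4
tool_pos: [0.4843, -0.0349, 0.1663]
tool_rot: [0.787, 0.617, -0.001, -0.001]
contact_force: [-0.5, 0.3, 0.4]
width: 0.0875
gripper_force: 0.0
```

send_rows(slide=[[0,0,0],[0,0,0],[0,0,0],[0,0,0],[0,0,0]], rotation=[[0,0,0],[0,0,0],[0,0,0],[0,0,0],[0,0,0]], hand=[0.3,0,0,0,0])

```text
time: 2.82
tool_pos: [0.4862, -0.0341, 0.1682]
tool_rot: [0.786, 0.618, 0.0, 0.0]
contact_force: [0.3, 0.3, -0.5]
width: 0.0541
gripper_force: 0.0
```

send_rows(slide=[[0,0,0],[0,0,0],[0,0,0],[0,0,0],[0,0,0]], rotation=[[0,0,0],[0,0,0],[0,0,0],[0,0,0],[0,0,0]], hand=[0,0,0,0,0])

```text
time: 3.23
tool_pos: [0.4858, -0.034, 0.1676]
tool_rot: [0.786, 0.618, -0.0, -0.0]
contact_force: [-0.2, 1.0, 0.5]
width: 0.0207
gripper_force: 0.0
```

```bash
python3 -c "
from h import *
show()"
```

```text
t 3.2333 p [ 0.4858 -0.034   0.1676] yaw 1.3328357630549807 tilt [-0.0001  0.    ] q [-0.073   0.213   1.9818  0.      0.9468  0.165 ] F [-0.167   1.013   0.4931] M [-0.012  -0.0658  0.0038] w 0.020715183777648537 0.0
```

send_rows(slide=[[0,0,0],[0,0,0],[0,0,0],[0,0,0],[0,0,0]], rotation=[[0,0,0],[0,0,0],[0,0,0],[0,0,0],[0,0,0]], hand=[0,0,0,0,0])

```text
time: 3.65
tool_pos: [0.4859, -0.034, 0.1676]
tool_rot: [0.786, 0.618, 0.0, -0.0]
contact_force: [0.4, -0.6, 0.1]
width: 0.0157
gripper_force: 37.0
```

send_rows(slide=[[0,0,0],[0,0,0],[0,0,0],[0,0,0],[0,0,0]], rotation=[[0,0,-0.04],[0,0,-0.08],[0,0,-0.08],[0,0,-0.08],[0,0,-0.08]], hand=[0,0,0,0,0])

```text
time: 4.07
tool_pos: [0.4851, -0.0337, 0.1676]
tool_rot: [0.885, 0.466, -0.001, -0.001]
contact_force: [-3.1, 2.4, 4.1]
width: 0.016
gripper_force: 37.1
```

```bash
python3 -c "
from h import *
show()"
```

```text
t 4.0667 p [ 0.4851 -0.0337  0.1676] yaw 0.9687271706570416 tilt [-0.0015  0.0006] q [-0.0728  0.2127  1.9823  0.0006  0.9482  0.5289] F [-3.1321  2.3706  4.0586] M [0.3696 0.4853 0.0324] w 0.015983456078528042 37.09928132593632
```

send_rows(slide=[[0,0,0],[0,0,0],[0,0,0],[0,0,0],[0,0,0]], rotation=[[0,0,-0.08],[0,0,-0.08],[0,0,-0.08],[0,0,-0.08],[0,0,-0.08]], hand=[0,0,0,0,0])

```text
time: 4.48
tool_pos: [0.4845, -0.0331, 0.1676]
tool_rot: [0.96, 0.28, -0.001, -0.001]
contact_force: [-6.1, 6.5, 6.4]
width: 0.0156
gripper_force: 37.1
```

send_rows(slide=[[0,0,0],[0,0,0],[0,0,0],[0,0,0],[0,0,0]], rotation=[[0,0,-0.08],[0,0,-0.08],[0,0,-0.08],[0,0,-0.08],[0,0,-0.08]], hand=[0,0,0,0,0])

```text
time: 4.9
tool_pos: [0.4842, -0.0323, 0.1675]
tool_rot: [0.996, 0.084, -0.002, -0.002]
contact_force: [-7.3, 11.4, 8.3]
width: 0.0159
gripper_force: 37.1
```

send_rows(slide=[[0,0,0],[0,0,0],[0,0,0],[0,0,0],[0,0,0]], rotation=[[0,0,-0.08],[0,0,-0.08],[0,0,-0.08],[0,0,-0.08],[0,0,-0.04]], hand=[0,0,0,0,0])

```text
time: 5.32
tool_pos: [0.4842, -0.0315, 0.1675]
tool_rot: [0.995, -0.096, -0.002, -0.002]
contact_force: [-6.4, 16.0, 7.8]
width: 0.0158
gripper_force: 37.2
```

send_rows(slide=[[0,0,0],[0,0,0],[0,0,0],[0,0,0],[0,0,0]], rotation=[[0,0,0],[0,0,0],[0,0,0],[0,0,0],[0,0,0]], hand=[0,0,0.5,1,1])

```text
time: 5.73
tool_pos: [0.486, -0.0342, 0.1676]
tool_rot: [0.996, -0.093, 0.0, 0.0]
contact_force: [0.5, -0.7, -0.8]
width: 0.0338
gripper_force: 0.0
```

send_rows(slide=[[0,0,0],[0,0,0],[0,0,0],[0,0,0],[0,0,0]], rotation=[[0,0,0],[0,0,0],[0,0,0],[0,0,0],[0,0,0]], hand=[1,1,1,1,1])

```text
time: 6.15
tool_pos: [0.4859, -0.0341, 0.1676]
tool_rot: [0.996, -0.094, 0.0, 0.0]
contact_force: [0.2, -0.4, -0.2]
width: 0.0669
gripper_force: 0.0
```

```bash
python3 -c "
from h import *
show(); grab('top','t2')
a=cv2.imread('pics/t2.png')[180:305,315:430]; cv2.imwrite('pics/t2c.png',cv2.resize(a,None,fx=4,fy=4,interpolation=cv2.INTER_CUBIC))"
```

```text
t 6.15 p [ 0.4859 -0.0341  0.1676] yaw -0.1873453213063891 tilt [ 0. -0.] q [-0.0732  0.213   1.9818 -0.0001  0.9468  1.685 ] F [ 0.1571 -0.4025 -0.247 ] M [ 0.0295 -0.016  -0.059 ] w 0.06692480773108997 0.0
```

View pics/t2c.png

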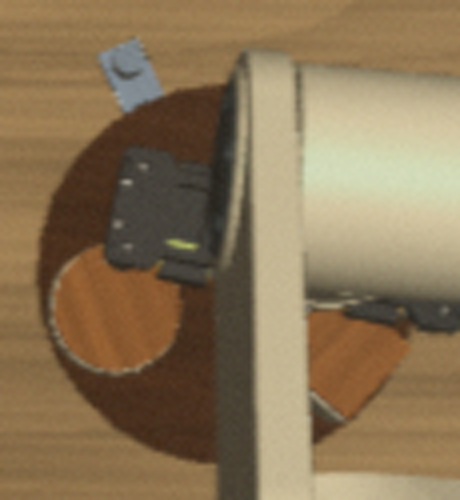

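The squat jar has moved to lower left (115,308) in the crop, and the arm hides the bar. The side force during the turn suggests the axis is about 3 mm further in +y. I'll lift, turn the hand back half a turn, and regrip.

send_rows(slide=[[0,0,20],[0,0,30],[0,0,10],[0,3.5,0],[0,0,0]], rotation=[[0,0,0],[0,0,0],[0,0,0.12],[0,0,0.12],[0,0,0.12]], hand=[1,1,1,1,1])

```text
time: 6.62
tool_pos: [0.4865, -0.0304, 0.2287]
tool_rot: [0.996, 0.089, 0.001, 0.0]
contact_force: [0.1, 1.1, -0.3]
width: 0.0916
gripper_force: 0.0
```

send_rows(slide=[[0,0,0],[0,0,0],[0,0,0],[0,0,0],[0,0,0]], rotation=[[0,0,0.12],[0,0,0.12],[0,0,0.12],[0,0,0.12],[0,0,0.12]], hand=[1,1,1,1,1])

```text
time: 7.03
tool_pos: [0.4859, -0.0305, 0.2276]
tool_rot: [0.925, 0.38, 0.0, 0.0]
contact_force: [-0.7, -0.1, 0.1]
width: 0.0918
gripper_force: 0.0
```

send_rows(slide=[[0,0,0],[0,0,0],[0,0,0],[0,0,0],[0,0,0]], rotation=[[0,0,0.12],[0,0,0.12],[0,0,0.12],[0,0,0.12],[0,0,0.12]], hand=[1,1,1,1,1])

```text
time: 7.45
tool_pos: [0.4858, -0.0306, 0.2276]
tool_rot: [0.772, 0.636, -0.0, -0.0]
contact_force: [0.7, -0.1, 0.5]
width: 0.0919
gripper_force: 0.0
```

send_rows(slide=[[0,0,0],[0,0,0],[0,0,0],[0,0,0],[0,0,0]], rotation=[[0,0,0.12],[0,0,0.12],[0,0,0.12],[0,0,0.12],[0,0,0.12]], hand=[1,1,1,1,1])

```text
time: 7.87
tool_pos: [0.4858, -0.0306, 0.2276]
tool_rot: [0.549, 0.836, -0.0, -0.0]
contact_force: [0.0, 0.5, -0.0]
width: 0.0922
gripper_force: 0.0
```

send_rows(slide=[[0,0,0],[0,0,0],[0,0,0],[0,0,0],[0,0,0]], rotation=[[0,0,0.12],[0,0,0.12],[0,0,0.12],[0,0,0.12],[0,0,0.12]], hand=[1,1,1,1,1])

```text
time: 8.28
tool_pos: [0.4858, -0.0306, 0.2276]
tool_rot: [0.278, 0.961, -0.0, -0.0]
contact_force: [0.2, -0.7, -0.8]
width: 0.0919
gripper_force: 0.0
```

send_rows(slide=[[0,0,0],[0,0,0],[0,0,0],[0,0,0],[0,0,0]], rotation=[[0,0,0.12],[0,0,0.12],[0,0,0.12],[0,0,0.022],[0,0,0]], hand=[1,1,1,1,1])

```text
time: 8.7
tool_pos: [0.4859, -0.0306, 0.2276]
tool_rot: [0.094, 0.996, -0.0, 0.0]
contact_force: [0.5, 0.1, -0.5]
width: 0.0921
gripper_force: 0.0
```

send_rows(slide=[[0,0,0],[0,0,0],[0,0,0]], rotation=[[0,0,0],[0,0,0],[0,0,0]], hand=[1,1,1])

```text
time: 8.95
tool_pos: [0.4859, -0.0306, 0.2276]
tool_rot: [0.094, 0.996, -0.0, 0.0]
contact_force: [-0.2, 0.1, 0.0]
width: 0.0916
gripper_force: 0.0
```

```bash
python3 -c "
from h import *
show(); grab('wrist','w2')"
```

```text
t 8.95 p [ 0.4859 -0.0306  0.2276] yaw 2.9529161313585184 tilt [-0. -0.] q [-0.0659  0.1375  1.9221 -0.      1.082  -1.448 ] F [-0.1747  0.1203  0.006 ] M [ 0.0419 -0.1154 -0.0564] w 0.09161616910275498 0.0
```

View pics/w2.png

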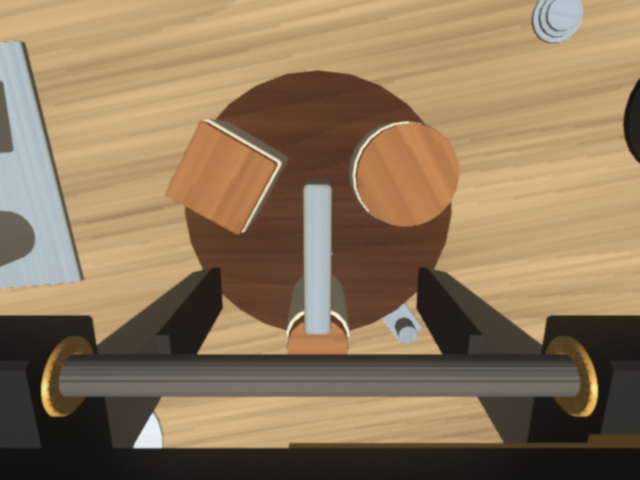

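The wrist view shows the bar from (317.5,186) to (317,330), the squat jar at (407,174), the stud at (407,333), and the tall jar behind the near end of the bar.

```bash
python3 -c "
from h import *
P,M=show(); P=np.array([.4859,-.0306,.2276])
a=wpt(P,M,317.5,186,.176);b=wpt(P,M,317,330,.176);d=b-a
print((a+b)/2,np.linalg.norm(d),np.arctan2(d[1],d[0]))
s=wpt(P,M,407,333,.028); l=wpt(P,M,187,205,.029);r=wpt(P,M,451.5,205,.029);print(s,(l+r)/2)
q=wpt(P,M,407,174,.084)
for c in((a+b)[:2]/2,[.4855,-.033]):
  v=s[:2]-c; print('stud',np.arctan2(v[1],v[0]),np.linalg.norm(v)); v=q[:2]-c; print('squat',np.arctan2(v[1],v[0]),np.linalg.norm(v))
"
```

```text
t 9.0 p [ 0.4858 -0.0306  0.2276] yaw 2.953359823704099 tilt [-0.0001  0.    ] q [-0.0659  0.1375  1.9221  0.      1.082  -1.4485] F [-0.4721 -0.251  -0.0276] M [ 0.0125 -0.1388  0.0149] w 0.09203571606554244 0.0
[ 0.4851 -0.0307  0.176 ] 0.08490698102604329 -0.19320124506973355
[0.6247 0.0344 0.028 ] [ 0.479  -0.0283  0.029 ]
stud 0.4365894014560651 0.15398074418276442
squat 1.9122811874997503 0.07945267181952166
stud 0.45082249345651304 0.1546365225393458
squat 1.907040094060635 0.08170551584896435
```

send_rows(slide=[[0,0,0],[-0.5,0,-20],[0,0,-20],[0,0,-15],[0,0,-5]], rotation=[[0,0,0],[0,0,-0.004],[0,0,0],[0,0,0],[0,0,0]], hand=[0.6,0.6,0.6,0.5,0.4])

```text
time: 9.42
tool_pos: [0.4841, -0.0305, 0.1656]
tool_rot: [0.096, 0.995, -0.0, -0.001]
contact_force: [-0.9, -0.6, 0.3]
width: 0.0609
gripper_force: 0.0
```

send_rows(slide=[[0,0,0],[0,0,0],[0,0,0],[0,0,0],[0,0,0]], rotation=[[0,0,0],[0,0,0],[0,0,0],[0,0,0],[0,0,0]], hand=[0,0,0,0,0])

```text
time: 9.83
tool_pos: [0.4859, -0.0306, 0.1684]
tool_rot: [0.095, 0.995, 0.0, 0.001]
contact_force: [-0.9, -0.6, 0.2]
width: 0.0272
gripper_force: 0.0
```

send_rows(slide=[[0,0,0],[0,0,0],[0,0,0],[0,0,0],[0,0,0]], rotation=[[0,0,0],[0,0,0],[0,0,0],[0,0,0],[0,0,0]], hand=[0,0,0,0,0])

```text
time: 10.25
tool_pos: [0.4855, -0.0315, 0.1681]
tool_rot: [0.095, 0.995, -0.001, 0.0]
contact_force: [-0.8, -5.3, 3.9]
width: 0.0157
gripper_force: 32.6
```

send_rows(slide=[[0,0,0],[0,0,0],[0,0,0]], rotation=[[0,0,0],[0,0,0],[0,0,0]], hand=[0,0,0])

```text
time: 10.5
tool_pos: [0.4854, -0.0315, 0.168]
tool_rot: [0.095, 0.995, -0.001, 0.0]
contact_force: [-1.7, -5.1, 4.0]
width: 0.0156
gripper_force: 32.6
```

```bash
python3 -c "
from h import *
show()"
```

```text
t 10.5 p [ 0.4854 -0.0315  0.168 ] yaw 2.9512423961879137 tilt [ 0.0004 -0.0018] q [-0.0667  0.2112  1.9829 -0.0022  0.947  -1.4459] F [-1.6722 -5.0802  3.98  ] M [-0.9822  0.1034 -0.0002] w 0.015641656683389567 32.62171100825071
```

Gripped with the bar aligned at yaw 2.951. The target tool yaw is 1.486, so I'll turn -1.465.

send_rows(slide=[[0,-0.5,0],[0,-0.5,0],[0,0,0],[0,0,0],[0,0,0]], rotation=[[0,0,-0.04],[0,0,-0.08],[0,0,-0.08],[0,0,-0.08],[0,0,-0.08]], hand=[0,0,0,0,0])

```text
time: 10.92
tool_pos: [0.4856, -0.0313, 0.1681]
tool_rot: [0.274, 0.962, 0.0, 0.0]
contact_force: [-0.7, 2.4, 3.3]
width: 0.0155
gripper_force: 32.6
```

send_rows(slide=[[0,0,0],[0,0,0],[0,0,0],[0,0,0],[0,0,0]], rotation=[[0,0,-0.08],[0,0,-0.08],[0,0,-0.08],[0,0,-0.08],[0,0,-0.08]], hand=[0,0,0,0,0])

```text
time: 11.33
tool_pos: [0.4858, -0.031, 0.1681]
tool_rot: [0.46, 0.888, 0.001, 0.0]
contact_force: [0.5, 3.9, 1.2]
width: 0.0157
gripper_force: 32.6
```

send_rows(slide=[[0,0,0],[0,0,0],[0,0,0],[0,0,0],[0,0,0]], rotation=[[0,0,-0.08],[0,0,-0.08],[0,0,-0.08],[0,0,-0.08],[0,0,-0.08]], hand=[0,0,0,0,0])

```text
time: 11.75
tool_pos: [0.4862, -0.0309, 0.1681]
tool_rot: [0.627, 0.779, 0.001, 0.0]
contact_force: [2.6, 5.2, -0.2]
width: 0.0158
gripper_force: 32.6
```

send_rows(slide=[[0,0,0],[0,0,0],[0,0,0],[0,0,0],[0,0,0]], rotation=[[0,0,-0.08],[0,0,-0.08],[0,0,-0.08],[0,0,-0.05],[0,0,-0.015]], hand=[0,0,0,0,0])

```text
time: 12.17
tool_pos: [0.4865, -0.0309, 0.1681]
tool_rot: [0.738, 0.675, 0.001, 0.0]
contact_force: [2.9, 3.9, -0.1]
width: 0.0158
gripper_force: 32.6
```

send_rows(slide=[[0,0,0],[0,0,0],[0,0,0],[0,0,0]], rotation=[[0,0,0],[0,0,0],[0,0,0],[0,0,0]], hand=[0,0,0,0])

```text
time: 12.5
tool_pos: [0.4865, -0.0309, 0.1681]
tool_rot: [0.737, 0.676, 0.001, 0.0]
contact_force: [3.3, 4.9, -0.5]
width: 0.0158
gripper_force: 32.5
```

```bash
python3 -c "
from h import *
show(); grab('wrist','w3'); grab('top','t3')"
```

```text
t 12.5 p [ 0.4865 -0.0309  0.1681] yaw 1.4855081080854513 tilt [0.0023 0.0011] q [-0.0674  0.2118  1.9821  0.0015  0.9455  0.017 ] F [ 3.2642  4.9431 -0.4513] M [ 0.6449 -0.4516  0.0194] w 0.01580858277982263 32.548930160701275
```

View pics/w3.png

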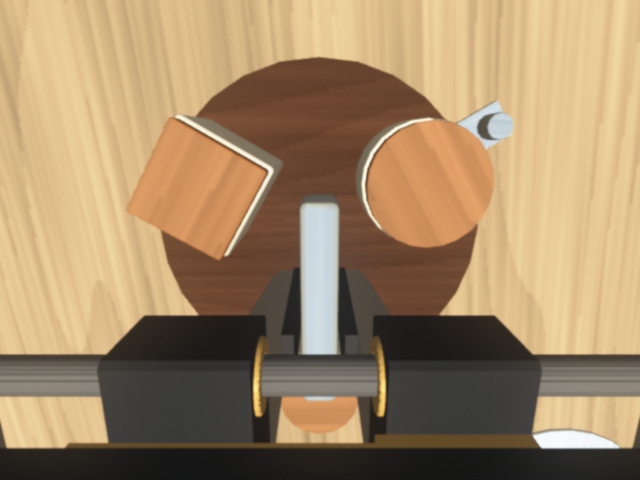

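View pics/t3.png

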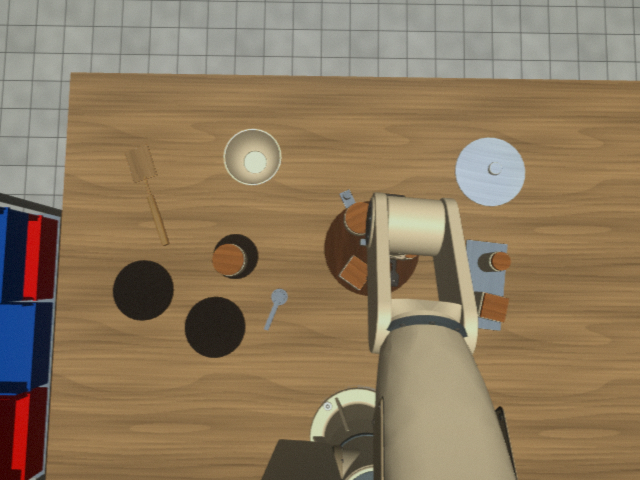

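In the wrist view the squat jar's lid is centred at (429.5,183) and the stud top at (500,125). I'll check the angles. In the top view everything else looks unmoved.

```bash
python3 -c "
from h import *
P,M=show()
q=wpt(P,M,429.5,183,.084); s=wpt(P,M,500,125,.028); h=wpt(P,M,319.5,201,.176)
for c in([.4855,-.031],[.4865,-.032],[.485,-.033]):
  for p in(q,s): v=p[:2]-c; print(np.arctan2(v[1],v[0]),np.linalg.norm(v))
v=s-q; print(np.arctan2(v[1],v[0]),np.linalg.norm(v[:2]))
"
```

```text
t 12.6 p [ 0.4865 -0.0309  0.1681] yaw 1.4854000394975584 tilt [0.0023 0.0012] q [-0.0674  0.2117  1.9821  0.0016  0.9455  0.017 ] F [3.4159 4.6672 0.4407] M [ 0.6388 -0.4364  0.0374] w 0.015701284440667353 32.549331709742546
0.4575299578576894 0.0812638429708696
0.44016383570284096 0.15580707748938277
0.47409700790640474 0.08081952100289078
0.4487310795847198 0.15533418386091008
0.4765773436223769 0.08261086835103322
0.4503239067846465 0.15711970323435276
0.42123835560403955 0.07456884197881446
```

```bash
python3 -c "
from h import *
print(workorder.sign_off())"
```

```text
the job is handed in; nothing more can be done
None
```

The carousel's squat jar, matching the empty on the mat, now faces front over the tongue to within about 1° (as measured), the gripper still holds the bar, and the job is handed in at about 12.6 s; no verdict was returned.

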